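# Put the wrapping things back in their trays

## Task

Get the gift-wrapping counter ready: put the chocolate bar, the pen, the rubber stamp and the ribbon spool each into the shallow wooden holder whose recess matches its outline. Each must lie flat on the floor of its recess inside the rim, the stamp upright and the oblong things lengthwise along their recess. Leave the bell and the chocolate bear where they are.

Things in the scene. Friction and masses are not known exactly. Their poses are not given: they have to be found in the camera images.
- bar: Loose wrapped black chocolate bar lying flat, 55 (x) x 117 (y) x 9 mm; the rigid part is 105 mm long, the last 6 mm at each end is only wrapper. Origin: centre of its underside; y along its length, z up. 85 g, more or less; can be pinched across its 55 mm width.
- pen: Loose black ball pen lying flat, 10 mm across (x), 132 mm long (y), 10 mm high; it does not roll. Origin: centre of its underside; y along its length, z up. About 16 g.
- stamp: Loose rubber stamp standing upright: block 28 (x) x 42 (y) x 18 mm with a round turned wooden handle above it, neck 18 mm across from 18 to 34 mm high, then a knob up to 26 mm across from 34 to 67 mm high. Origin: centre of its underside; y along the block's long side, z up. About 50 g; grasp it by the handle.
- spool: Loose cream ribbon spool standing on its flat side: a disc 60 mm across, 30 mm high. Origin: centre of its underside; z up. About 50 g.
- bar_tray: Shallow dark wooden tray for the chocolate bar: the broad oblong recess, 71 (x) x 135 (y) mm; outside 87 x 151 mm. y along its length. Rim 8 mm wide, its top 10 mm above the counter; lined grey floor 4 mm above the counter. Origin: centre of the underside, on the counter; z up. Fixed to the counter. The middle 60 mm of both long rims is cut away down to floor level as finger notches.
- pen_tray: Shallow dark wooden tray for the pen: the long narrow recess, 27 (x) x 150 (y) mm; outside 43 x 166 mm. y along its length. Rim 8 mm wide, its top 10 mm above the counter; lined grey floor 4 mm above the counter. Origin: centre of the underside, on the counter; z up. Fixed to the counter. The middle 60 mm of both long rims is cut away down to floor level as finger notches.
- stamp_tray: Shallow dark wooden tray for the stamp: the small oblong recess, 44 (x) x 60 (y) mm; outside 60 x 76 mm. y along its length. Rim 8 mm wide, its top 10 mm above the counter; lined grey floor 4 mm above the counter. Origin: centre of the underside, on the counter; z up. Fixed to the counter.
- spool_dish: Shallow dark wooden dish for the ribbon spool: the round recess, 76 mm across; outside 92 mm across. Rim 8 mm wide, its top 10 mm above the counter; lined grey floor 4 mm above the counter. Origin: centre of the underside, on the counter; z up. Fixed to the counter.
- bell: Bystander: chrome counter bell, 84 mm across, 63 mm high, loose, at the left edge of the work. Origin: centre of its underside. To be left alone.
- bear: Bystander: moulded brown chocolate bear, about 57 x 55 x 71 mm, loose, at the right edge of the work. Origin: centre of its underside. To be left alone.
Things that resemble listed ones, but are neither listed nor needed, are in the scene too. What is shaped like the bar but blue is not meant.

How it is judged:
By the outcome, as a careful person would: the job done as asked, in the order asked, and still so for the second after the job is handed in, with the robot touching nothing.
It also fails if it takes over 104 s, if anything falls off the work surface, if the arm or the gripper's body presses on something with over 40 N, if the wrist force passes 120 N, or if a joint passes its speed limit or range.

## Robot

A 6-joint arm with a two-finger parallel gripper is mounted at the origin on a cart in front of the work surface, level with it; the furniture and walls round the work are solid. World frame = base frame: x ahead of the robot, y to its left, z up, the work surface at z = 0. Lengths are in m, angles in rad, forces in N, time in s.
With the tool pointing down it reaches from about 0.375 to 0.975 m from the base axis. Payload 3.8 kg.
Tool frame: the origin (TCP) lies at the very end of the fingers, on their centre line; the grasp point (between the pads) lies 19 mm behind it (bot.pinch_z is the distance from the TCP to the grasp point, in m); x points along the fingers, y is the direction in which the jaws open and shut, and the axes are right-handed (so a half turn about x gives the same grasp; the last joint's range is limited). The gripper opens to 85 mm and grips with 20 to 120 N. Pads are 22 mm wide; open, the fingers measure 114 mm over their backs; the gripper's body (76 mm by 85 mm) begins 54 mm behind the grasp point. The pads swing forward as they close: fully open they stand 13 mm farther back than shut.
Start: joints at [-1.213, 0.264, 1.604, -0, 1.274, -0.037], TCP at [0.26, -0.623, 0.2] pointing down, gripper open.
Joint ranges: [-2.63, 2.63], [-0.94, 2.18], [0.31, 2.57], [-1.31, 4.45], [0, 2.66], [-2.55, 2.55]. Speed limits (rad/s): [2.57, 2.57, 3.14, 3.14, 3.14, 3.14].

## Interface

Orientations are given as a rotation vector (axis times angle).
In Python, from workcell import monitor, imaging, finish_job, bot gives the robot as it stands.
- The arm moves only by the tool jog_arm, never from a script. Its argument "rows" is a list of rows, each a list of 7 numbers: the shift along the tool's x, y, z in m, then the turn, a rotation vector about the tool's x, y, z in rad, then the opening in per cent of the stroke, from 0 (shut) to 100 (fully open). A call has 1 to 20 rows; each row is the pose to reach, as a shift and turn from the pose measured when the call began, along the tool's axes at that moment; what a row does not reach only later rows make up. A row lasts 1/10 s, in which the tool goes at most 50 mm and 8.59 degrees, less where a joint would pass 70% of its speed; a pose out of reach is approached as far as the arm can. A call with a gripper value outside its range is refused whole. The fingers move at their own pace and stop on an object; "force" is the grip in N (left out, the last holds). Time passes only in rows, so rows that repeat a pose let the fingers close. It gives the time, the measured TCP pose, the force and the opening at its end, in the units of the state.
- monitor.read_state(): the state, without advancing time (a new reading comes with each control period).
- imaging.read_camera(name): name is "scene" or "top" or "wrist"; returns the picture (420x560x3 uint8, blue, green, red); there is no depth.
- imaging.camera_params(name): a dict with "fx", "fy", "cx", "cy" (pixels), "k1" (the pictures are not rectified: a ray, as slopes to the right and down, at radius r is drawn at 1 + k1 r^2 times it, then the intrinsics apply), "T" (4x4, takes a point from camera to world coordinates); the wrist camera has in their place "T_tool_cam" (4x4, takes a point from camera to tool coordinates, whose origin is the TCP and whose axes are the tool frame's). Camera axes: x right, y down, z forward; pixel columns grow to the right and rows downward; lengths in m; the calibration is good to about 2 mm. A picture is of the moment at which its call begins: read the wrist's pose just before it. camera_params takes no time and is no camera call.
- finish_job(): hands the job in, once; it reports no verdict.
The state is a dict: "time": time; "q": joint angles; "joint_vel": joint speeds; "joint_torque": joint torques, N m; "tool_pos": TCP position; "tcp_rot": TCP orientation; "wrist_force": force on the tool from outside, world axes, zero at the start; "torque": the same for the moment, N m; "width": opening from 0.0 (shut) to 1.0 (fully open).
Only numpy, scipy, OpenCV 4.12 (cv2) and the standard library are available. Lean on these libraries where they do the work, as an engineer would, in place of code of your own. Each camera call takes 0.05 s, during which the arm holds its last target. There are 200 camera calls.

## Working session

There is one attempt and no reset: what is moved stays moved. The work goes in short steps, Python scripts to look and compute and a tool call to move; the robot and the scene stay as the last step left them, time stands still between calls to the robot, and variables do not carry over. Pictures are saved under pics/ and viewed, about 12 in all and at most 16, crops included, and the job is handed in when it is done.

Besides the shell and the picture viewer there is one more tool, called after "Emit:" as name(argument=value, ...), one argument or row to a line, values as JSON. jog_arm: Moves the arm, as the interface text tells. Its arguments: {"type":"object","properties":{"rows":{"type":"array","items":{"type":"array","items":{"type":"number"}}},"force":{"type":"number"}},"required":["rows"]}

```bash
ls; mkdir -p pics
python3 - <<'E'
from workcell import monitor, imaging, bot
import cv2
print(monitor.read_state())
for n in("scene","top"):
    cv2.imwrite(f"pics/{n}0.png",imaging.read_camera(n)); print(n,imaging.camera_params(n))
print(imaging.camera_params("wrist"))
E
```

```text
pics
{'time': 0.0, 'q': array([-1.21291033e+00,  2.64740140e-01,  1.60538777e+00, -1.27063736e-05,
        1.27369186e+00, -3.69142569e-02]), 'joint_vel': array([ 0.00010397,  0.00041593, -0.00144947,  0.00037261, -0.00134618,
        0.00111667]), 'joint_torque': array([-7.23943012e-04, -5.15114808e+01, -3.67317224e+01, -1.42732092e-04,
        1.30556009e-02,  2.98156874e-05]), 'tool_pos': array([ 0.25932447, -0.62232731,  0.19906343]), 'tcp_rot': array([ 2.00523648,  0.40338231, -2.00598891]), 'wrist_force': array([-0.21638351,  0.64685459,  0.21744427]), 'torque': array([-0.0639803 , -0.0334679 , -0.05484347]), 'width': 1.0028425249912791}
scene {'fx': 543.5014828699891, 'fy': 543.5014828699891, 'cx': 270.7698358204939, 'cy': 214.01560356456534, 'k1': -0.09905972242815647, 'T': array([[ 0.52534632, -0.34345693,  0.77849122, -1.06191626],
       [-0.8505076 , -0.18458566,  0.49250884, -1.03895865],
       [-0.02545726, -0.92085041, -0.38908413,  0.83593786],
       [ 0.        ,  0.        ,  0.        ,  1.        ]])}
top {'fx': 487.15311766191866, 'fy': 487.15311766191866, 'cx'
[... 209 characters left out ...]
1.17620268e-03,
        -5.66647513e-02],
       [-1.05220729e-03, -1.52696194e-01, -9.88272617e-01,
         1.94531233e+00],
       [ 0.00000000e+00,  0.00000000e+00,  0.00000000e+00,
         1.00000000e+00]])}
{'fx': 342.3302039030411, 'fy': 342.3302039030411, 'cx': 280.63971944664297, 'cy': 214.05748543636096, 'k1': -0.04910963347300163, 'T_tool_cam': array([[ 1.27135944e-04, -2.60436832e-01,  9.65490880e-01,
        -1.74568699e-01],
       [ 9.99999044e-01, -1.29626538e-03, -4.81341752e-04,
         6.10358302e-04],
       [ 1.37689152e-03,  9.65490019e-01,  2.60436419e-01,
        -6.54384892e-02],
       [ 0.00000000e+00,  0.00000000e+00,  0.00000000e+00,
         1.00000000e+00]])}
```

View pics/top0.png

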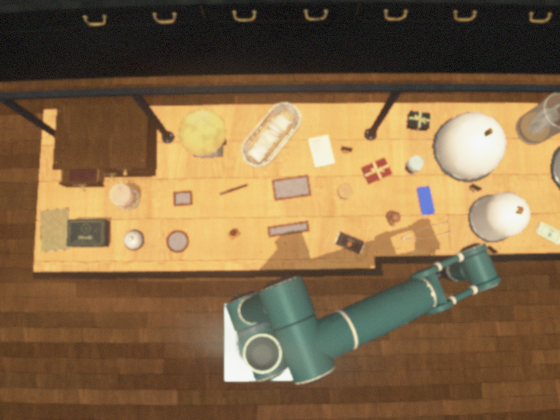

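View pics/scene0.png

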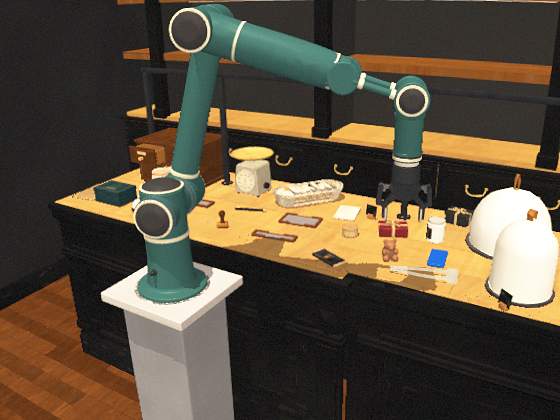

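The top view shows up = +x and left = +y. The stamp is near (234,233), the pen (234,188), the bar (350,243), the spool (345,191), and the trays (183,198), (178,240), (291,187) and (288,229). Next I'll enlarge it.

```bash
cat > h.py <<'E'
import numpy as np, cv2
from scipy.spatial.transform import Rotation as R
from workcell import monitor, imaging, bot
def cam(name, st=None):
    p=imaging.camera_params(name)
    if name=="wrist":
        W=np.eye(4); W[:3,:3]=R.from_rotvec(st["tcp_rot"]).as_matrix(); W[:3,3]=st["tool_pos"]
        p["T"]=W@p["T_tool_cam"]
    return p
def px2w(p,uv,z):
    uv=np.atleast_2d(uv).astype(float)
    K=np.array([[p["fx"],0,p["cx"]],[0,p["fy"],p["cy"]],[0,0,1]])
    n=cv2.undistortPoints(uv[:,None],K,np.array([p["k1"],0,0,0,0]))[:,0]
    d=np.c_[n,np.ones(len(n))]@p["T"][:3,:3].T; o=p["T"][:3,3]
    return o+d*((z-o[2])/d[:,2])[:,None]
def w2px(p,X):
    X=np.atleast_2d(X); T=np.linalg.inv(p["T"]); c=X@T[:3,:3].T+T[:3,3]
    n=c[:,:2]/c[:,2:]; r=(n**2).sum(1,keepdims=True)
    return n*(1+p["k1"]*r)*p["fx"]+[p["cx"],p["cy"]]
E
python3 - <<'E'
from h import *
im=cv2.imread("pics/top0.png")
a=im[165:265,155:315]; b=im[165:265,300:460]
f=lambda c:cv2.resize(c,(800,500),interpolation=cv2.INTER_CUBIC)
cv2.imwrite("pics/ca.png",f(a)); cv2.imwrite("pics/cb.png",f(b))
p=cam("top")
for n,uv,z in[("bar",(350,243),0.009),("spool",(345,190),.03),("pen",(234,188),.01),("stamp",(235,233),.05),("st",(183,198),.01),("dish",(178,240),.01),("bt",(291,187),.01),("pt",(288,229),.01),("bell",(133,239),.05),("bear",(393,217),.05)]: print(n,px2w(p,uv,z).round(3))
E
```

```text
bar [[ 0.378 -0.344  0.009]]
spool [[ 0.59  -0.329  0.03 ]]
pen [[0.608 0.118 0.01 ]]
stamp [[0.421 0.111 0.05 ]]
st [[0.57  0.325 0.01 ]]
dish [[0.4   0.342 0.01 ]]
bt [[ 0.609 -0.113  0.01 ]]
pt [[ 0.438 -0.098  0.01 ]]
bell [[0.403 0.513 0.05 ]]
bear [[ 0.475 -0.512  0.05 ]]
```

View pics/ca.png

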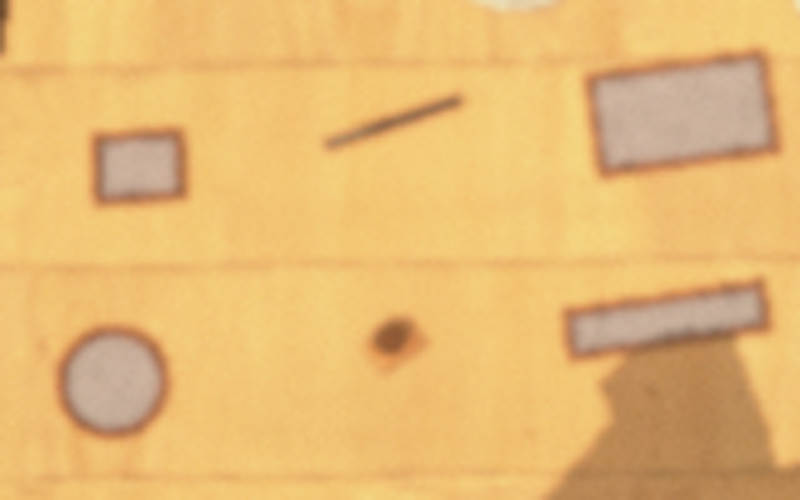

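View pics/cb.png

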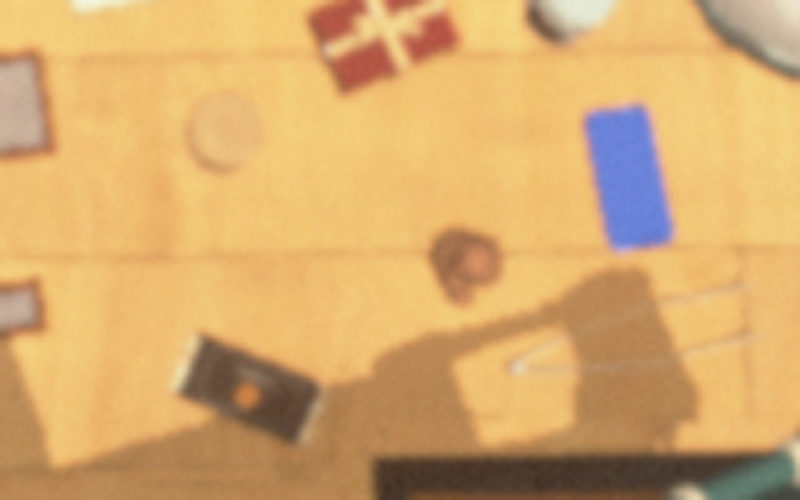

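Read-offs from the crops (5x):
- **Trays:** corners as entered in the script below.
- **Pen:** ends at (328,146) and (462,98).
- **Stamp:** knob at (396,335).
- **Spool:** top at (224,131).
- **Bar:** corners about (193,333), (172,388), (325,387) and (302,445).

```bash
cat >> h.py <<'E'
def plan(xy,z,yaw):
    """tool shift+turn to TCP (x,y,z), vertical, jaw axis (mod pi) at world angle yaw; picks smaller turn"""
    st=monitor.read_state(); Rc=R.from_rotvec(st["tcp_rot"]); best=None
    for k in (0,np.pi):
        y=np.array([np.cos(yaw+k),np.sin(yaw+k),0]); x=np.array([0,0,-1.])
        Rt=R.from_matrix(np.c_[x,y,np.cross(x,y)]); rv=(Rc.inv()*Rt).as_rotvec()
        if best is None or np.linalg.norm(rv)<np.linalg.norm(best): best=rv
    d=Rc.inv().apply(np.array([*xy,z])-st["tool_pos"])
    j=Rc.as_matrix()[:,1]; print("t %.2f pos %s jaw %.1fdeg q6 %.2f F %s w %.3f"%(st["time"],st["tool_pos"].round(4),np.degrees(np.arctan2(j[1],j[0])),st["q"][5],st["wrist_force"].round(1),st["width"]))
    print("  shift",d.round(4),"turn",best.round(4))
E
python3 - <<'E'
from h import *
p=cam("top")
def q(ox,pts,z): return px2w(p,(np.array(pts,float)+.5)/5-.5+[ox,165],z)[:,:2]
def rect(n,ox,pts,z):
    w=q(ox,pts,z); c=w.mean(0); r=cv2.minAreaRect((w*1000).astype(np.float32))
    e=[w[(i+1)%4]-w[i] for i in range(4)]
    print(n,c.round(4),[(round(float(np.hypot(*v)),3),round(float(np.degrees(np.arctan2(v[1],v[0]))%180),1)) for v in e])
rect("bar_tray",155,[(588,74),(764,52),(778,152),(605,176)],.01)
rect("pen_tray",155,[(565,312),(765,280),(770,326),(574,358)],.01)
rect("stamp_tray",155,[(94,133),(182,130),(187,197),(98,205)],.01)
rect("bar",300,[(193,333),(325,387),(302,445),(172,388)],.009)
w=q(155,[(328,146),(462,98)],.005);v=w[1]-w[0];print("pen",w.mean(0).round(4),np.hypot(*v),np.degrees(np.arctan2(v[1],v[0]))%180)
print("dish",q(155,[(114,381)],.01),"stamp knob",q(155,[(396,335)],.055),"spool",q(300,[(224,131)],.03))
plan((.38,-.30),.2,0)
E
```

```text
bar_tray [ 0.6078 -0.1143] [(0.144, 96.5), (0.083, 6.4), (0.141, 97.2), (0.085, 8.5)]
pen_tray [ 0.4407 -0.099 ] [(0.162, 98.3), (0.037, 4.8), (0.159, 98.5), (0.038, 10.3)]
stamp_tray [0.571  0.3263] [(0.072, 91.1), (0.055, 5.0), (0.072, 94.3), (0.059, 4.2)]
bar [ 0.3816 -0.3408] [(0.114, 66.7), (0.05, 156.2), (0.113, 65.3), (0.047, 157.4)]
pen [0.6051 0.12  ] 0.1153655219556885 109.23299341743042
dish [[0.39700674 0.34482818]] stamp knob [[0.42616631 0.11479691]] spool [[ 0.58642496 -0.3259823 ]]
t 0.10 pos [ 0.2594 -0.6224  0.1992] jaw -67.4deg q6 -0.04 F [0.4 0.6 0.5] w 0.997
  shift [-0.0003 -0.2512 -0.2353] turn [-1.176  -0.0013  0.0018]
```

```bash
python3 -c "
from h import *
plan((.3816,-.3408),.16,np.radians(-24))"
```

```text
t 0.10 pos [ 0.2594 -0.6224  0.1992] jaw -67.4deg q6 -0.04 F [0.4 0.6 0.5] w 0.997
  shift [ 0.0396 -0.2128 -0.2211] turn [-0.7571 -0.0008  0.0019]
```

Emit:
jog_arm(
  rows=[
    [0, -0.213, -0.221, -0.757, 0, 0.002, 100],
    [0, -0.213, -0.221, -0.757, 0, 0.002, 100],
    [0, -0.213, -0.221, -0.757, 0, 0.002, 100],
    [0, -0.213, -0.221, -0.757, 0, 0.002, 100],
    [0, -0.213, -0.221, -0.757, 0, 0.002, 100],
    [0, -0.213, -0.221, -0.757, 0, 0.002, 100],
    [0.04, -0.213, -0.221, -0.757, 0, 0.002, 100],
    [0.04, -0.213, -0.221, -0.757, 0, 0.002, 100],
    [0.04, -0.213, -0.221, -0.757, 0, 0.002, 100],
    [0.04, -0.213, -0.221, -0.757, 0, 0.002, 100],
    [0.04, -0.213, -0.221, -0.757, 0, 0.002, 100],
  ],
)

```text
time: 1.2
tool_pos: [0.3818, -0.3426, 0.1612]
tcp_rot: [1.512, 0.977, -1.51]
wrist_force: [0.2, -0.1, 1.2]
width: 0.999
```

```bash
cat >> h.py <<'E'
def shot(name):
    st=monitor.read_state(); im=imaging.read_camera("wrist"); np.save("pics/%s_st.npy"%name,np.r_[st["tool_pos"],st["tcp_rot"]])
    cv2.imwrite("pics/%s.png"%name,cv2.resize(im,(800,600),interpolation=cv2.INTER_CUBIC))
def wpx(name,uv,z):
    s=np.load("pics/%s_st.npy"%name); p=cam("wrist",{"tool_pos":s[:3],"tcp_rot":s[3:]})
    return px2w(p,(np.array(uv,float)+.5)*.7-.5,z)
def rect(pts):
    pts=np.array(pts)[:,:2]; print(" centre",pts.mean(0).round(4))
    for i in range(4):
        v=pts[(i+1)%4]-pts[i]; print("  edge %.4f at %.1f"%(np.hypot(*v),np.degrees(np.arctan2(v[1],v[0]))%180))
E
python3 -c "
from h import *
shot('w1')
plan((.3816,-.3408),.16,np.radians(-24))"
```

```text
t 1.25 pos [ 0.3817 -0.3424  0.1611] jaw -24.1deg q6 -0.36 F [-0.1 -1.2  0.5] w 0.999
  shift [ 0.0011 -0.0008 -0.0014] turn [-0.0018  0.0002 -0.0025]
```

View pics/w1.png

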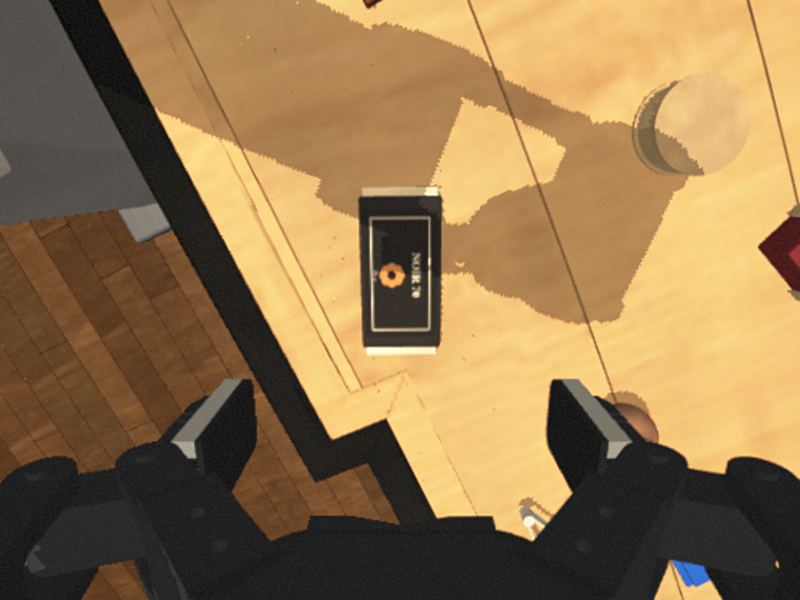

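The wrist view shows the bar upright. Its rigid corners are at (360,197), (441,196), (441,346) and (362,346), and the spool top is at (703,124).

```bash
python3 -c "
from h import *
rect(wpx('w1',[(360,197),(441,196),(441,346),(362,346)],.009))
print(wpx('w1',[(703,124),(655,124),(750,124)],.03))
plan((.3816,-.3408),.03,np.radians(-24))"
```

```text
centre [ 0.3819 -0.3433]
  edge 0.0530 at 156.5
  edge 0.1039 at 67.0
  edge 0.0559 at 155.8
  edge 0.1032 at 65.4
[[ 0.58795308 -0.32949935  0.03      ]
 [ 0.56043308 -0.31784737  0.03      ]
 [ 0.61548575 -0.34102111  0.03      ]]
t 1.25 pos [ 0.3817 -0.3424  0.1611] jaw -24.1deg q6 -0.36 F [-0.1 -1.2  0.5] w 0.999
  shift [ 0.1311 -0.0011 -0.0015] turn [-0.0018  0.0002 -0.0025]
```

Emit:
jog_arm(
  rows=[
    [0.05, 0, 0.001, 0, 0, -0.002, 85],
    [0.1, 0, 0.001, 0, 0, -0.002, 85],
    [0.14, 0, 0.001, 0, 0, -0.002, 85],
    [0.155, 0, 0.001, 0, 0, -0.002, 82],
    [0.164, 0, 0.001, 0, 0, -0.002, 82],
    [0.164, 0, 0.001, 0, 0, -0.002, 82],
    [0.164, 0, 0.001, 0, 0, -0.002, 82],
    [0.164, 0, 0.001, 0, 0, -0.002, 50],
    [0.164, 0, 0.001, 0, 0, -0.002, 50],
    [0.164, 0, 0.001, 0, 0, -0.002, 50],
    [0.164, 0, 0.001, 0, 0, -0.002, 50],
    [0.164, 0, 0.001, 0, 0, -0.002, 50],
  ],
  force=40,
)

```text
time: 2.45
tool_pos: [0.3818, -0.3436, -0.0027]
tcp_rot: [1.512, 0.979, -1.512]
wrist_force: [-0.3, -0.1, 0.7]
width: 0.498
```

```bash
python3 -c "
from h import *
shot('w2')"
```

```text
(no output)
```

View pics/w2.png

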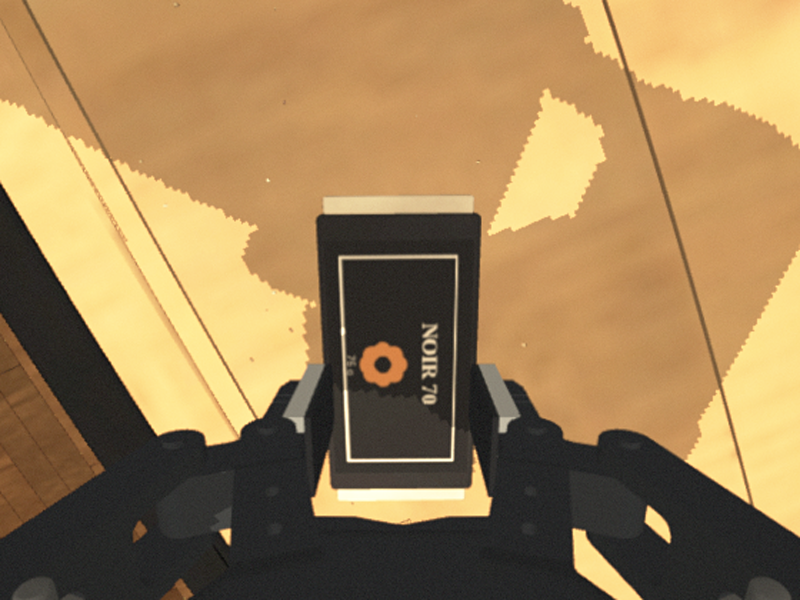

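```bash
python3 -c "
from h import *
rect(wpx('w2',[(317,213),(481,213),(471,488),(330,488)],.009))
s=np.load('pics/w2_st.npy');print(s)
p=cam('wrist',{'tool_pos':s[:3],'tcp_rot':s[3:]});print((w2px(p,s[:3])+.5)/.7)"
```

```text
centre [ 0.3817 -0.343 ]
  edge 0.0540 at 155.8
  edge 0.1046 at 66.2
  edge 0.0545 at 155.8
  edge 0.1046 at 65.9
[ 0.38179363 -0.34361484 -0.00268115  1.51186316  0.9790189  -1.51151739]
[[401.27410207 352.38918909]]
```

```bash
python3 -c "
from h import *
s=np.load('pics/w2_st.npy');p=imaging.camera_params('wrist');p['T']=p['T_tool_cam']
for d in (0,.005,.01,.015,.02):
  for h in (.03,.035): print(d,h,(w2px(p,[-d,h,-.011])+.5)/.7)"
```

```text
0 0.03 [[481.46474911 324.56781602]]
0 0.035 [[494.79515523 324.5436124 ]]
0.005 0.03 [[483.61732566 328.62993571]]
0.005 0.035 [[497.30585052 328.60288818]]
0.01 0.03 [[485.88878674 332.91766308]]
0.01 0.035 [[499.954992   332.88736734]]
0.015 0.03 [[488.2891869  337.45019296]]
0.015 0.035 [[502.75426213 337.41617717]]
0.02 0.03 [[490.82973787 342.24894368]]
0.02 0.035 [[505.71668372 342.21065512]]
```

Emit:
jog_arm(
  rows=[
    [0, 0, 0, 0, 0, 0, 30],
    [0, 0, 0, 0, 0, 0, 30],
    [0, 0, 0, 0, 0, 0, 30],
    [0, 0, 0, 0, 0, 0, 30],
  ],
  force=40,
)

```text
time: 2.9
tool_pos: [0.3817, -0.3435, -0.0029]
tcp_rot: [1.512, 0.979, -1.512]
wrist_force: [-0.8, 0.1, -0.6]
width: 0.3
```

```bash
python3 -c "
from h import *
shot('w3')"
```

```text
(no output)
```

View pics/w3.png

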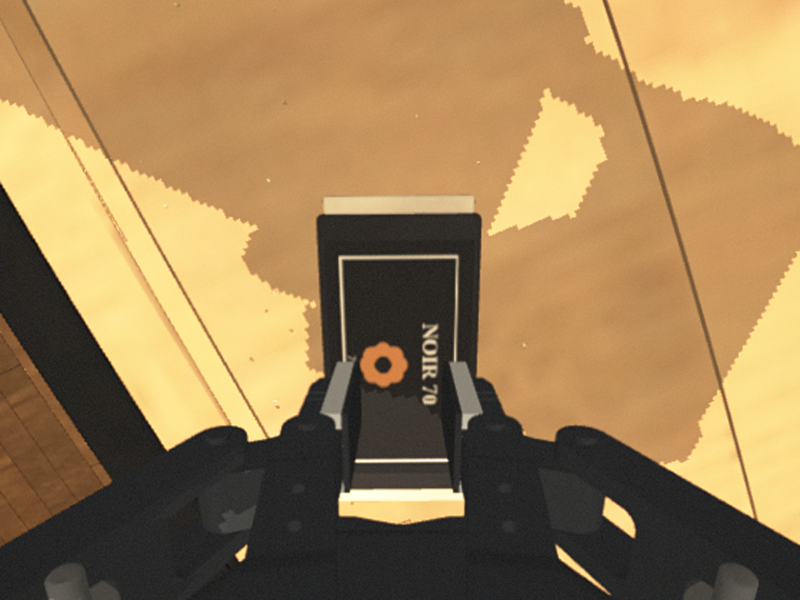

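The fingertips passed over the bar: they look about 35–40 mm behind the stated TCP, although the stated geometry says otherwise. I'll check `bot` and probe downwards gently.

```bash
python3 -c "
from h import *
print({k:getattr(bot,k) for k in dir(bot) if not k.startswith('_')})"
```

```text
{'MotionError': <class 'workcell.MotionError'>, 'pinch_z': 0.0187}
```

Emit:
jog_arm(
  rows=[
    [-0.01, 0, 0, 0, 0, 0, 82],
    [-0.01, 0, 0, 0, 0, 0, 82],
    [-0.01, 0, 0, 0, 0, 0, 82],
    [-0.01, 0, 0, 0, 0, 0, 82],
    [-0.005, 0, 0, 0, 0, 0, 82],
    [0, 0, 0, 0, 0, 0, 82],
    [0.003, 0, 0, 0, 0, 0, 82],
    [0.006, 0, 0, 0, 0, 0, 82],
    [0.006, 0, 0, 0, 0, 0, 82],
  ],
)

```text
time: 3.85
tool_pos: [0.3812, -0.343, -0.0097]
tcp_rot: [1.512, 0.981, -1.512]
wrist_force: [-0.9, -0.2, 0.2]
width: 0.821
```

Emit:
jog_arm(
  rows=[
    [0.002, 0, 0, 0, 0, 0, 82],
    [0.004, 0, 0, 0, 0, 0, 82],
    [0.006, 0, 0, 0, 0, 0, 82],
    [0.006, 0, 0, 0, 0, 0, 82],
  ],
)

```text
time: 4.25
tool_pos: [0.381, -0.3429, -0.016]
tcp_rot: [1.512, 0.981, -1.513]
wrist_force: [-0.2, 0.1, 0.0]
width: 0.821
```

Emit:
jog_arm(
  rows=[
    [0.003, 0, 0, 0, 0, 0, 82],
    [0.006, 0, 0, 0, 0, 0, 82],
    [0.008, 0, 0, 0, 0, 0, 82],
    [0.01, 0, 0, 0, 0, 0, 82],
    [0.01, 0, 0, 0, 0, 0, 82],
  ],
)

```text
time: 4.75
tool_pos: [0.3807, -0.3426, -0.0264]
tcp_rot: [1.512, 0.982, -1.513]
wrist_force: [-0.5, -0.2, -0.7]
width: 0.817
```

```bash
python3 -c "
from h import *
shot('w4'); im=imaging.read_camera('scene'); 
p=cam('scene'); u=w2px(p,[.38,-.343,0])[0].astype(int);print(u)
cv2.imwrite('pics/s4.png',cv2.resize(im[u[1]-60:u[1]+30,u[0]-60:u[0]+60],(800,600),interpolation=cv2.INTER_CUBIC))"
```

```text
[327 258]
```

View pics/s4.png

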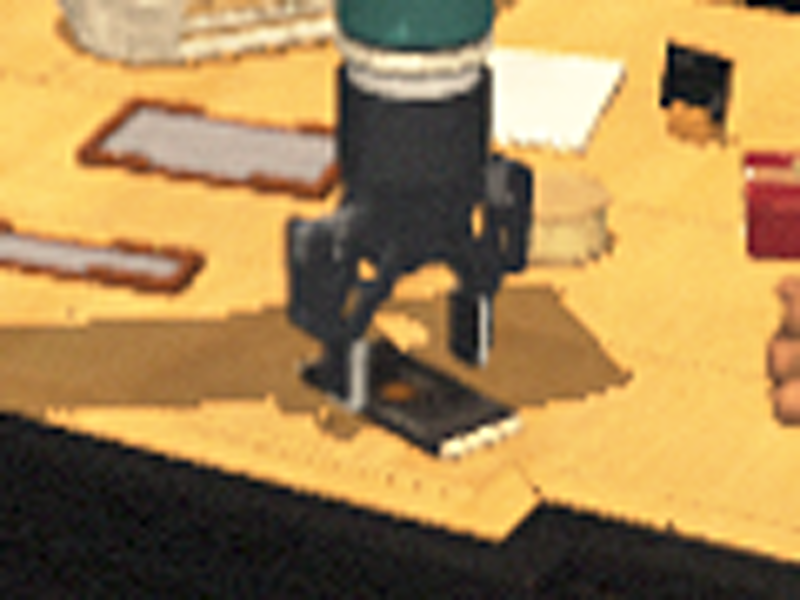

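The scene crop shows the fingertips straddling the bar and still well above the counter, so the real tips sit about 40 mm behind the reported TCP. I'll keep going down in guarded steps.

Emit:
jog_arm(
  rows=[
    [0.003, 0, 0, 0, 0, 0, 75],
    [0.006, 0, 0, 0, 0, 0, 75],
    [0.009, 0, 0, 0, 0, 0, 75],
    [0.01, 0, 0, 0, 0, 0, 75],
    [0.01, 0, 0, 0, 0, 0, 75],
  ],
)

```text
time: 5.35
tool_pos: [0.3808, -0.3426, -0.0364]
tcp_rot: [1.512, 0.982, -1.513]
wrist_force: [-0.5, -0.2, 0.6]
width: 0.749
```

```bash
python3 -c "
from h import *
print(monitor.read_state()['wrist_force'])
shot('w5')"
```

```text
[-0.51824273 -0.16837586  0.56517541]
```

View pics/w5.png

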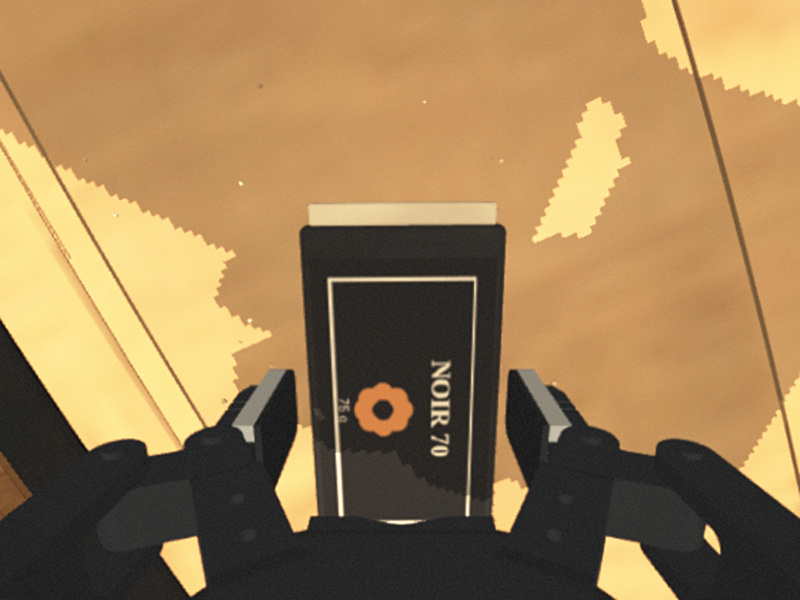

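The tips are now level with the bar's edges, either side of it at x≈295 and x≈510 and beside the flower at y≈408. I'll close now.

Emit:
jog_arm(
  rows=[
    [0.001, 0, 0, 0, 0, 0, 75],
    [0.001, 0, 0, 0, 0, 0, 45],
    [0.001, 0, 0, 0, 0, 0, 45],
    [0.001, 0, 0, 0, 0, 0, 45],
    [0.001, 0, 0, 0, 0, 0, 45],
    [0.001, 0, 0, 0, 0, 0, 45],
  ],
  force=40,
)

```text
time: 6.0
tool_pos: [0.3829, -0.3446, -0.0346]
tcp_rot: [1.512, 0.977, -1.511]
wrist_force: [0.3, 1.8, 13.8]
width: 0.633
```

Gripped (width 0.633, about 54 mm). Lift.

Emit:
jog_arm(
  rows=[
    [-0.01, 0, 0, 0, 0, 0, 45],
    [-0.03, 0, 0, 0, 0, 0, 45],
    [-0.06, 0, 0, 0, 0, 0, 45],
    [-0.09, 0, 0, 0, 0, 0, 45],
    [-0.1, 0, 0, 0, 0, 0, 45],
    [-0.1, 0, 0, 0, 0, 0, 45],
  ],
)

```text
time: 6.6
tool_pos: [0.384, -0.3456, 0.0674]
tcp_rot: [1.512, 0.973, -1.509]
wrist_force: [-1.3, -1.1, -0.7]
width: 0.63
```

```bash
python3 -c "
from h import *
plan((.6078,-.1143),.065,np.radians(7))"
```

```text
t 6.60 pos [ 0.384  -0.3456  0.0674] jaw -24.1deg q6 -0.36 F [-1.3 -1.1 -0.7] w 0.630
  shift [ 0.0024  0.1098 -0.3026] turn [-0.5429  0.004  -0.0056]
```

Emit:
jog_arm(
  rows=[
    [0, 0.022, -0.06, -0.11, 0, 0, 45],
    [0, 0.044, -0.12, -0.22, 0, 0, 45],
    [0, 0.066, -0.18, -0.33, 0.002, -0.003, 45],
    [0, 0.088, -0.24, -0.44, 0.003, -0.004, 45],
    [0, 0.11, -0.303, -0.543, 0.004, -0.006, 45],
    [0, 0.11, -0.303, -0.543, 0.004, -0.006, 45],
    [0, 0.11, -0.303, -0.543, 0.004, -0.006, 45],
    [0, 0.11, -0.303, -0.543, 0.004, -0.006, 45],
    [0, 0.11, -0.303, -0.543, 0.004, -0.006, 45],
    [0, 0.11, -0.303, -0.543, 0.004, -0.006, 45],
  ],
)

```text
time: 7.6
tool_pos: [0.6062, -0.1145, 0.0657]
tcp_rot: [1.118, 1.267, -1.121]
wrist_force: [0.3, -0.8, -1.6]
width: 0.634
```

```bash
python3 -c "
from h import *
shot('w6');plan((.6078,-.1143),.065,np.radians(7))"
```

```text
t 7.65 pos [ 0.6064 -0.1148  0.0662] jaw 6.9deg q6 -0.35 F [-0.4  0.2 -1. ] w 0.631
  shift [ 0.0012  0.0014 -0.0003] turn [-0.0011 -0.0007  0.0026]
```

View pics/w6.png

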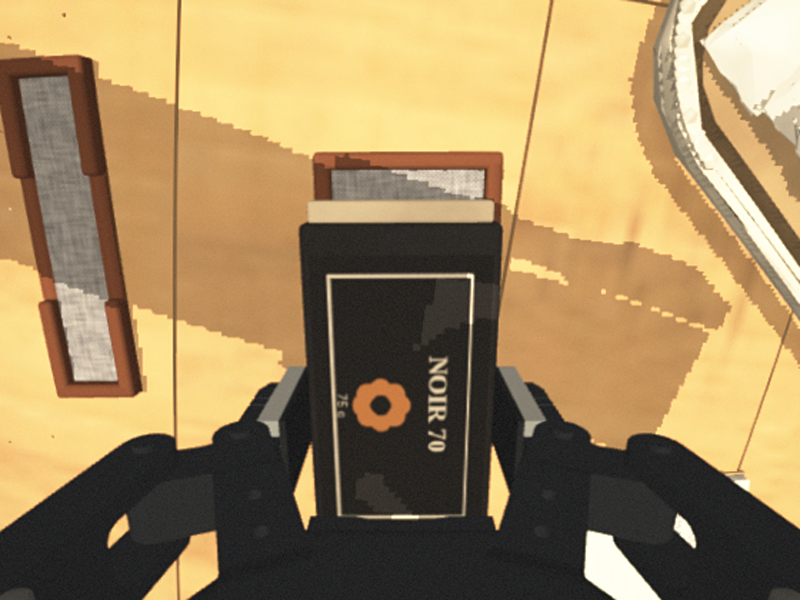

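The bar tray's far outer corners are at (313,153) and (504,152). The pen tray's outer corners are at (92,56), (141,395) and (57,397). The bar hangs straight in the jaws.

```bash
python3 -c "
from h import *
e=wpx('w6',[(313,153),(504,152)],.01)[:,:2]; v=e[1]-e[0]; L=np.hypot(*v); a=np.arctan2(v[1],v[0]); print('bar tray end',L,np.degrees(a))
for ang in (a,np.radians(7)):
  n=np.array([-np.sin(ang),np.cos(ang)]); print(e.mean(0)-n*.0755, e.mean(0)+n*.0755)
p=wpx('w6',[(92,56),(141,395),(57,397),(0,60)],.01)[:,:2]; rect(p); print((p[0]+p[2])/2)
# bar in hand vs tool: rigid top corners at height ~ tip
s=np.load('pics/w6_st.npy')
for z in (.1,.105,.11): rect(wpx('w6',[(300,224),(503,223),(490,517),(316,517)],z))
"
```

```text
bar tray end 0.08645279689998026 7.199500818813044
[ 0.60953164 -0.11456768] [0.59060763 0.0352418 ]
[ 0.60927077 -0.11460017] [0.5908685  0.03527429]
 centre [ 0.4435 -0.0981]
  edge 0.1630 at 97.3
  edge 0.0465 at 9.2
  edge 0.1649 at 96.4
  edge 0.0439 at 6.8
[ 0.44290867 -0.09865233]
 centre [ 0.6062 -0.1122]
  edge 0.0579 at 7.2
  edge 0.0988 at 97.6
  edge 0.0592 at 7.1
  edge 0.0986 at 96.8
 centre [ 0.606 -0.11 ]
  edge 0.0558 at 7.2
  edge 0.0953 at 97.6
  edge 0.0571 at 7.1
  edge 0.0951 at 96.8
 centre [ 0.6057 -0.1078]
  edge 0.0538 at 7.2
  edge 0.0917 at 97.6
  edge 0.0550 at 7.1
  edge 0.0916 at 96.8
```

Emit:
jog_arm(
  rows=[
    [0.03, 0.003, 0, 0, 0, 0.002, 45],
    [0.06, 0.003, 0, 0, 0, 0.002, 45],
    [0.08, 0.003, 0, 0, 0, 0.002, 45],
    [0.088, 0.003, 0, 0, 0, 0.002, 45],
    [0.093, 0.003, 0, 0, 0, 0.002, 45],
    [0.096, 0.003, 0, 0, 0, 0.002, 45],
    [0.096, 0.003, 0, 0, 0, 0.002, 45],
  ],
)

```text
time: 8.35
tool_pos: [0.6098, -0.1148, -0.029]
tcp_rot: [1.12, 1.264, -1.119]
wrist_force: [0.3, 0.4, -0.8]
width: 0.63
```

Emit:
jog_arm(
  rows=[
    [0.001, 0, 0, 0, 0, 0, 78],
    [0.001, 0, 0, 0, 0, 0, 78],
    [0.001, 0, 0, 0, 0, 0, 78],
    [-0.01, 0, 0, 0, 0, 0, 78],
    [-0.05, 0, 0, 0, 0, 0, 78],
    [-0.09, 0, 0, 0, 0, 0, 78],
    [-0.13, 0, 0, 0, 0, 0, 78],
    [-0.13, 0, 0, 0, 0, 0, 78],
    [-0.13, 0, 0, 0, 0, 0, 78],
  ],
)

```text
time: 9.25
tool_pos: [0.6113, -0.1152, 0.1038]
tcp_rot: [1.121, 1.259, -1.117]
wrist_force: [0.4, -0.1, -0.7]
width: 0.784
```

```bash
python3 -c "
from h import *
plan((.6051,.12),.1,np.radians(19.2))"
```

```text
t 9.25 pos [ 0.6113 -0.1152  0.1038] jaw 6.9deg q6 -0.35 F [ 0.4 -0.1 -0.7] w 0.784
  shift [ 0.0036  0.0221 -0.2342] turn [-0.2143  0.002  -0.0049]
```

Emit:
jog_arm(
  rows=[
    [-0.02, 0.011, -0.05, -0.11, 0, 0, 78],
    [-0.03, 0.022, -0.1, -0.214, 0.002, -0.005, 78],
    [-0.03, 0.022, -0.15, -0.214, 0.002, -0.005, 78],
    [-0.03, 0.022, -0.2, -0.214, 0.002, -0.005, 60],
    [-0.03, 0.022, -0.234, -0.214, 0.002, -0.005, 60],
    [-0.03, 0.022, -0.234, -0.214, 0.002, -0.005, 60],
    [-0.03, 0.022, -0.234, -0.214, 0.002, -0.005, 60],
    [-0.03, 0.022, -0.234, -0.214, 0.002, -0.005, 60],
  ],
)

```text
time: 10.05
tool_pos: [0.604, 0.1189, 0.1324]
tcp_rot: [0.958, 1.35, -0.961]
wrist_force: [-0.8, 0.6, 0.4]
width: 0.601
```

```bash
python3 -c "
from h import *
shot('w7');plan((.6051,.12),.1,np.radians(19.2))"
```

```text
t 10.10 pos [0.6043 0.1186 0.1327] jaw 19.1deg q6 -0.18 F [ 0.1 -0.  -0.4] w 0.600
  shift [ 0.0327  0.0012 -0.0011] turn [-0.0014  0.      0.0019]
```

View pics/w7.png

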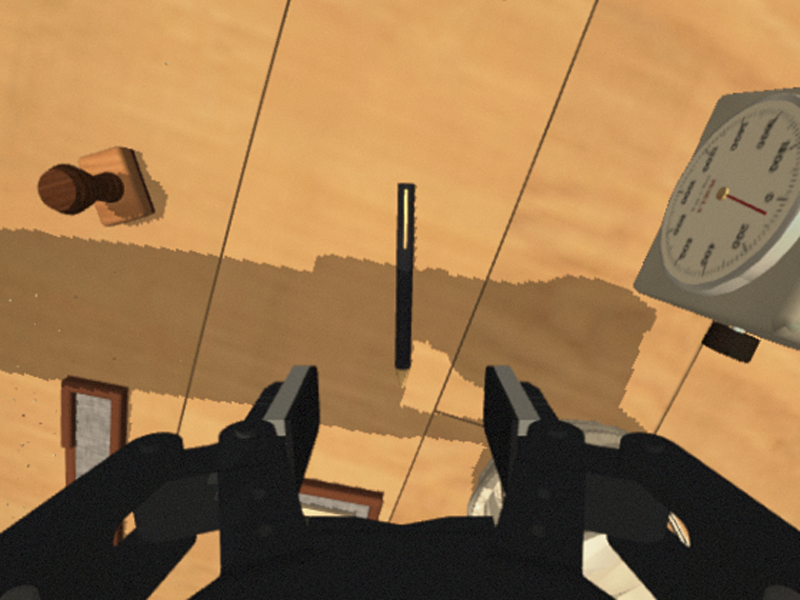

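The pen runs from (406,184) to (402,369). For the stamp, the block's top corners are about (80,156), (120,147), (144,217) and (103,226), and the knob is near (62,189). A kitchen scale's corner is at (635,288).

```bash
python3 -c "
from h import *
w=wpx('w7',[(406,184),(402,369)],.008)[:,:2];v=w[0]-w[1];print('pen',w.mean(0),np.hypot(*v),np.degrees(np.arctan2(v[1],v[0])))
print('scale',wpx('w7',[(635,288),(700,335)],.01))
print('stamp');rect(wpx('w7',[(80,156),(120,147),(144,217),(103,226)],.018));print(wpx('w7',[(62,189)],.055))
c=w.mean(0);a=np.arctan2(v[1],v[0])-np.pi/2
plan(c,-.025,a)"
```

```text
pen [0.60473794 0.11999039] 0.11800528857252983 107.96169489529419
scale [[0.74334039 0.16394863 0.01      ]
 [0.79827057 0.1499241  0.01      ]]
stamp
 centre [0.4234 0.1194]
  edge 0.0252 at 29.4
  edge 0.0411 at 122.1
  edge 0.0265 at 30.1
  edge 0.0414 at 120.3
[[0.41867154 0.1178484  0.055     ]]
t 10.10 pos [0.6043 0.1186 0.1327] jaw 19.1deg q6 -0.18 F [ 0.1 -0.  -0.4] w 0.600
  shift [ 0.1577  0.0011 -0.0012] turn [0.0202 0.0001 0.0019]
```

```bash
python3 -c "
from h import *
im=cv2.imread('pics/w7.png')[165:425,350:460]
cv2.imwrite('pics/c7.png',cv2.resize(cv2.rotate(im,cv2.ROTATE_90_CLOCKWISE),(780,330),interpolation=cv2.INTER_CUBIC))"
```

```text
(no output)
```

View pics/c7.png

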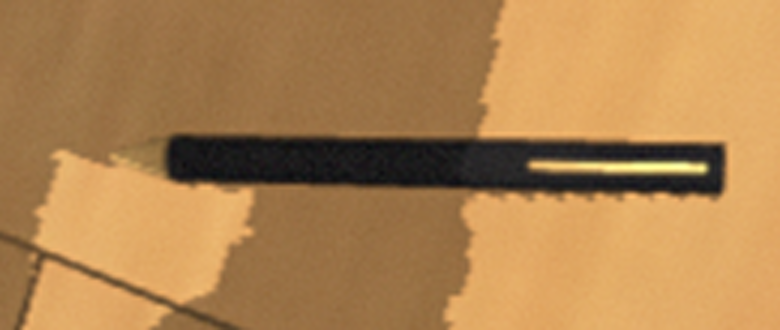

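The crop shows a brass cone tip at the near end (x≈110), so the pen centre is 7 mm further that way than I had it.

Emit:
jog_arm(
  rows=[
    [0.04, 0.001, 0.006, 0.02, 0, 0.002, 35],
    [0.09, 0.001, 0.006, 0.02, 0, 0.002, 35],
    [0.13, 0.001, 0.006, 0.02, 0, 0.002, 35],
    [0.15, 0.001, 0.006, 0.02, 0, 0.002, 35],
    [0.157, 0.001, 0.006, 0.02, 0, 0.002, 35],
    [0.16, 0.001, 0.006, 0.02, 0, 0.002, 35],
    [0.16, 0.001, 0.006, 0.02, 0, 0.002, 35],
    [0.16, 0.001, 0.006, 0.02, 0, 0.002, 0],
    [0.16, 0.001, 0.006, 0.02, 0, 0.002, 0],
    [0.16, 0.001, 0.006, 0.02, 0, 0.002, 0],
    [0.16, 0.001, 0.006, 0.02, 0, 0.002, 0],
    [0.16, 0.001, 0.006, 0.02, 0, 0.002, 0],
  ],
  force=30,
)

```text
time: 11.3
tool_pos: [0.6089, 0.1133, -0.0252]
tcp_rot: [0.976, 1.338, -0.972]
wrist_force: [-0.0, -1.4, 6.4]
width: 0.103
```

Emit:
jog_arm(
  rows=[
    [-0.01, 0, 0, 0, 0, 0, 0],
    [-0.04, 0, 0, 0, 0, 0, 0],
    [-0.08, 0, 0, 0, 0, 0, 0],
    [-0.11, 0, 0, 0, 0, 0, 0],
    [-0.12, 0, 0, 0, 0, 0, 0],
    [-0.12, 0, 0, 0, 0, 0, 0],
  ],
)

```text
time: 11.9
tool_pos: [0.61, 0.1136, 0.0973]
tcp_rot: [0.979, 1.335, -0.969]
wrist_force: [0.2, -0.2, -0.4]
width: 0.106
```

```bash
python3 -c "
from h import *
plan((.443,-.0985),.09,np.radians(7.2))"
```

```text
t 11.90 pos [0.61   0.1136 0.0973] jaw 18.0deg q6 -0.17 F [ 0.2 -0.2 -0.4] w 0.106
  shift [ 0.0057 -0.2245  0.1501] turn [ 0.1885  0.001  -0.0084]
```

Emit:
jog_arm(
  rows=[
    [0, -0.04, 0.027, 0.05, 0, 0, 0],
    [0, -0.08, 0.053, 0.1, 0, 0, 0],
    [0, -0.12, 0.08, 0.15, 0, -0.004, 0],
    [0, -0.16, 0.107, 0.188, 0.001, -0.008, 0],
    [0, -0.2, 0.134, 0.188, 0.001, -0.008, 0],
    [0, -0.225, 0.15, 0.188, 0.001, -0.008, 0],
    [0, -0.225, 0.15, 0.188, 0.001, -0.008, 0],
    [0, -0.225, 0.15, 0.188, 0.001, -0.008, 0],
    [0, -0.225, 0.15, 0.188, 0.001, -0.008, 0],
    [0, -0.225, 0.15, 0.188, 0.001, -0.008, 0],
  ],
)

```text
time: 12.9
tool_pos: [0.4428, -0.0977, 0.0952]
tcp_rot: [1.115, 1.267, -1.115]
wrist_force: [0.3, 1.6, -0.1]
width: 0.104
```

```bash
python3 -c "
from h import *
shot('w8');plan((.443,-.0985),-.022,np.radians(7.2))"
```

```text
t 12.95 pos [ 0.4429 -0.0977  0.0954] jaw 7.3deg q6 -0.40 F [ 0.5  0.7 -0. ] w 0.106
  shift [0.1174 0.     0.0008] turn [ 0.0021 -0.0004  0.    ]
```

View pics/w8.png

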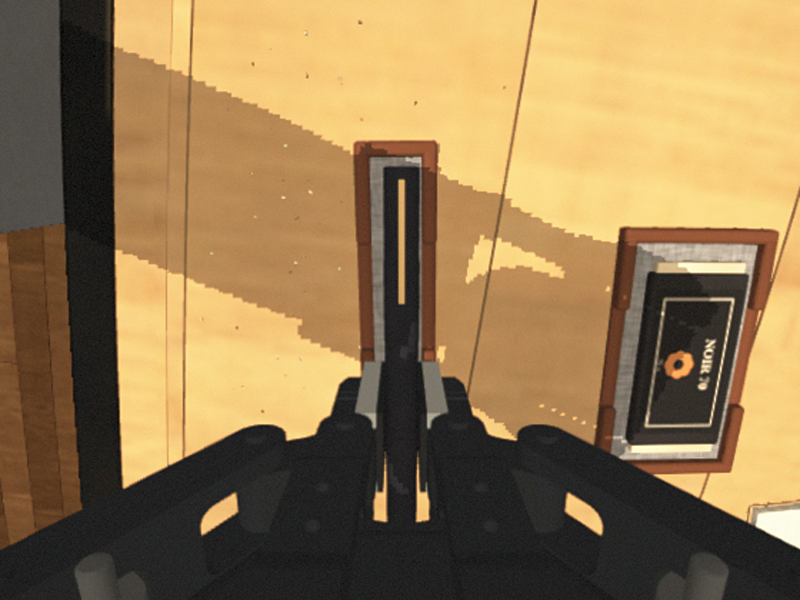

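The pen hangs straight. The pen tray's far outer corners are (354,142) and (438,142). The bar lies in its tray, with outer tray corners (620,228), (778,230), (731,471) and (597,455) and bar corners about (648,272), (745,278), (718,445) and (628,440).

```bash
python3 -c "
from h import *
e=wpx('w8',[(354,142),(438,142)],.01)[:,:2]; v=e[1]-e[0]; print('end',np.hypot(*v),np.degrees(np.arctan2(v[1],v[0])))
a=np.radians(7.2);n=np.array([-np.sin(a),np.cos(a)]); print('pt centre',e.mean(0)-n*.083)
l=wpx('w8',[(354,142),(361,358),(438,142),(435,358)],.01)[:,:2]
for i in (0,2): v=l[i]-l[i+1]; print(np.hypot(*v),np.degrees(np.arctan2(v[1],v[0])))
print('bar');rect(wpx('w8',[(648,272),(745,278),(718,445),(628,440)],.013))
print('tray');rect(wpx('w8',[(620,228),(778,230),(731,471),(597,455)],.01))
# pen tail end in hand (top z ~ .0954+.025+.01)
w=wpx('w8',[(402,167)],.13)[0]; s=np.load('pics/w8_st.npy'); d=w[:2]-s[:2]; print('pen tail along/across',d@n,d@[n[1],-n[0]])
im=cv2.imread('pics/w8.png')[205:495,580:800]; cv2.imwrite('pics/c8.png',cv2.resize(im,(455,600),interpolation=cv2.INTER_CUBIC))
"
```

```text
end 0.042626527815742894 7.204640438947847
pt centre [ 0.44013063 -0.09978853]
0.11670781303128809 97.80248938713909
0.11667035990468026 97.4664726708907
bar
 centre [ 0.6083 -0.1148]
  edge 0.0555 at 4.0
  edge 0.1031 at 98.9
  edge 0.0567 at 2.8
  edge 0.1018 at 98.2
tray
 centre [ 0.6072 -0.1106]
  edge 0.0886 at 7.1
  edge 0.1496 at 97.6
  edge 0.0882 at 178.7
  edge 0.1368 at 98.2
pen tail along/across 0.06708275567028613 1.2947947457599487e-05
```

View pics/c8.png

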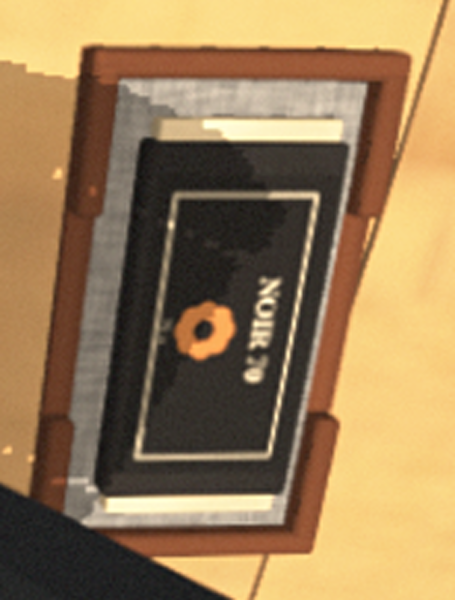

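The crop shows the bar flat inside its recess, clear of the rims. Now lower the pen.

Emit:
jog_arm(
  rows=[
    [0.04, -0.002, 0.0015, 0, 0, 0, 0],
    [0.08, -0.002, 0.0015, 0, 0, 0, 0],
    [0.1, -0.002, 0.0015, 0, 0, 0, 0],
    [0.108, -0.002, 0.0015, 0, 0, 0, 0],
    [0.113, -0.002, 0.0015, 0, 0, 0, 0],
    [0.1155, -0.002, 0.0015, 0, 0, 0, 0],
    [0.1155, -0.002, 0.0015, 0, 0, 0, 0],
  ],
)

```text
time: 13.65
tool_pos: [0.4423, -0.0996, -0.0193]
tcp_rot: [1.115, 1.266, -1.113]
wrist_force: [-0.3, 0.4, 0.3]
width: 0.107
```

Emit:
jog_arm(
  rows=[
    [0.001, 0, 0, 0, 0, 0, 0],
    [0.001, 0, 0, 0, 0, 0, 30],
    [0.001, 0, 0, 0, 0, 0, 30],
    [0.001, 0, 0, 0, 0, 0, 30],
    [-0.01, 0, 0, 0, 0, 0, 30],
    [-0.05, 0, 0, 0, 0, 0, 30],
    [-0.1, 0, 0, 0, 0, 0, 30],
    [-0.15, 0, 0, 0, 0, 0, 30],
    [-0.16, 0, 0, 0, 0, 0, 60],
    [-0.16, 0, 0, 0, 0, 0, 60],
  ],
)

```text
time: 14.65
tool_pos: [0.4445, -0.1003, 0.1445]
tcp_rot: [1.117, 1.259, -1.109]
wrist_force: [-0.8, -0.2, -0.9]
width: 0.596
```

```bash
python3 -c "
from h import *
shot('w9')
# automatic: pen black pixels relative to the tray
im=cv2.imread('pics/w9.png'); hsv=cv2.cvtColor(im,cv2.COLOR_BGR2HSV)
s=np.load('pics/w9_st.npy');p=cam('wrist',{'tool_pos':s[:3],'tcp_rot':s[3:]})
print((w2px(p,[[.441,-.0995,.004],[.4305,-.017,.01],[.4515,-.182,.01]])+.5)/.7)
plan((.4225,.1185),.14,np.radians(30.5))"
```

```text
[[395.08227249 274.87008364]
 [394.59288629 141.53771092]
 [395.46169619 395.04093484]]
t 14.70 pos [ 0.4426 -0.0997  0.1419] jaw 7.3deg q6 -0.41 F [ 0.1  0.2 -0.5] w 0.599
  shift [ 0.0017  0.0079 -0.219 ] turn [-0.4043  0.0021 -0.0038]
```

Emit:
jog_arm(
  rows=[
    [0, 0.002, -0.05, -0.1, 0, 0, 60],
    [0, 0.004, -0.1, -0.2, 0, 0, 60],
    [0, 0.006, -0.15, -0.3, 0, 0, 60],
    [0, 0.008, -0.2, -0.404, 0.002, -0.004, 60],
    [0, 0.008, -0.219, -0.404, 0.002, -0.004, 60],
    [0, 0.008, -0.219, -0.404, 0.002, -0.004, 60],
    [0, 0.008, -0.219, -0.404, 0.002, -0.004, 60],
    [0, 0.008, -0.219, -0.404, 0.002, -0.004, 60],
  ],
)

```text
time: 15.5
tool_pos: [0.4218, 0.1173, 0.1403]
tcp_rot: [0.808, 1.416, -0.812]
wrist_force: [0.0, 0.4, 0.6]
width: 0.601
```

```bash
python3 -c "
from h import *
shot('w10')
a=cv2.imread('pics/w9.png')[125:375,300:500]; b=cv2.imread('pics/w10.png')
s=np.load('pics/w10_st.npy');p=cam('wrist',{'tool_pos':s[:3],'tcp_rot':s[3:]})
u=((w2px(p,[[.4225,.1185,.03]])+.5)/.7)[0].astype(int);print('centre',u)
x0,y0=u[0]-100,u[1]-125; print('offset',x0,y0)
b=b[y0:y0+250,x0:x0+200]
cv2.imwrite('pics/c10.png',np.hstack([cv2.resize(a,(400,500),interpolation=cv2.INTER_CUBIC),cv2.resize(b,(400,500),interpolation=cv2.INTER_CUBIC)]))
plan((.4225,.1185),.14,np.radians(30.5))"
```

```text
centre [405 286]
offset 305 161
t 15.55 pos [0.4221 0.1172 0.1407] jaw 30.4deg q6 -0.32 F [ 0.1 -0.7  0.5] w 0.601
  shift [ 0.0007  0.001  -0.0009] turn [-0.0019 -0.0001  0.0021]
```

View pics/c10.png

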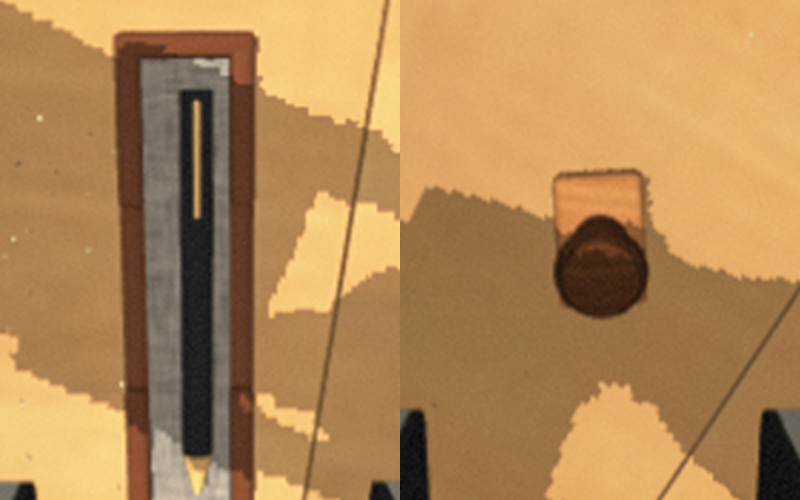

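Left half: the pen lies flat in its recess. Right half: the stamp block's far edge runs (382.5,249.5)–(425.5,247) in w10 pixels and the knob centre is (405.5,296).

```bash
python3 -c "
from h import *
e=wpx('w10',[(382.5,249.5),(425.5,247)],.018)[:,:2];v=e[1]-e[0];a=np.arctan2(v[1],v[0]);print(np.hypot(*v),np.degrees(a))
for a in (a,np.radians(30.5)):
  n=np.array([-np.sin(a),np.cos(a)]); print('block c',e.mean(0)-n*.021)
for z in(.045,.05,.055): k=wpx('w10',[(405.5,296)],z)[0];print('knob',z,k)
k=wpx('w10',[(382,296),(429,296)],.05);print(np.hypot(*(k[1]-k[0])[:2]))
plan((.4225,.1185),.0,np.radians(31))"
```

```text
0.026264548087526977 33.72556539718638
block c [0.42316154 0.11904611]
block c [0.42216032 0.11841774]
knob 0.045 [0.42401115 0.11680571 0.045     ]
knob 0.05 [0.4233632  0.11785599 0.05      ]
knob 0.055 [0.42271525 0.11890627 0.055     ]
0.026221712795134983
t 15.55 pos [0.4221 0.1172 0.1407] jaw 30.4deg q6 -0.32 F [ 0.1 -0.7  0.5] w 0.601
  shift [ 0.1407  0.0013 -0.0009] turn [-0.0106 -0.0001  0.0021]
```

Emit:
jog_arm(
  rows=[
    [0.04, 0.0015, -0.0005, -0.01, 0, 0.002, 60],
    [0.08, 0.0015, -0.0005, -0.01, 0, 0.002, 60],
    [0.11, 0.0015, -0.0005, -0.01, 0, 0.002, 60],
    [0.13, 0.0015, -0.0005, -0.01, 0, 0.002, 60],
    [0.135, 0.0015, -0.0005, -0.01, 0, 0.002, 60],
    [0.135, 0.0015, -0.0005, -0.01, 0, 0.002, 60],
    [0.135, 0.0015, -0.0005, -0.01, 0, 0.002, 10],
    [0.135, 0.0015, -0.0005, -0.01, 0, 0.002, 10],
    [0.135, 0.0015, -0.0005, -0.01, 0, 0.002, 10],
    [0.135, 0.0015, -0.0005, -0.01, 0, 0.002, 10],
    [0.135, 0.0015, -0.0005, -0.01, 0, 0.002, 10],
  ],
  force=50,
)

```text
time: 16.65
tool_pos: [0.4246, 0.1185, 0.0074]
tcp_rot: [0.804, 1.415, -0.801]
wrist_force: [-0.1, -1.3, 6.5]
width: 0.252
```

Emit:
jog_arm(
  rows=[
    [-0.01, 0, 0, 0, 0, 0, 10],
    [-0.03, 0, 0, 0, 0, 0, 10],
    [-0.06, 0, 0, 0, 0, 0, 10],
    [-0.08, 0, 0, 0, 0, 0, 10],
    [-0.08, 0, 0, 0, 0, 0, 10],
    [-0.08, 0, 0, 0, 0, 0, 10],
  ],
)

```text
time: 17.25
tool_pos: [0.4247, 0.1187, 0.088]
tcp_rot: [0.804, 1.414, -0.799]
wrist_force: [-0.3, -0.1, -0.8]
width: 0.256
```

```bash
python3 -c "
from h import *
plan((.571,.3263),.09,np.radians(3.5))"
```

```text
t 17.25 pos [0.4247 0.1187 0.088 ] jaw 31.0deg q6 -0.32 F [-0.3 -0.1 -0.8] w 0.256
  shift [-0.0011  0.2323 -0.1026] turn [ 0.4799  0.0007 -0.0048]
```

Emit:
jog_arm(
  rows=[
    [0, 0.04, -0.01, 0.1, 0, 0, 10],
    [0, 0.08, -0.02, 0.2, 0, 0, 10],
    [0, 0.12, -0.03, 0.3, 0, 0, 10],
    [0, 0.16, -0.04, 0.4, 0, -0.005, 10],
    [0, 0.201, -0.051, 0.48, 0, -0.005, 10],
    [0, 0.201, -0.051, 0.48, 0, -0.005, 10],
    [0, 0.201, -0.051, 0.48, 0, -0.005, 10],
    [0, 0.201, -0.051, 0.48, 0, -0.005, 10],
    [0, 0.201, -0.051, 0.48, 0, -0.005, 10],
  ],
)

```text
time: 18.15
tool_pos: [0.5693, 0.2647, 0.0881]
tcp_rot: [1.162, 1.237, -1.166]
wrist_force: [-1.4, -0.1, -0.2]
width: 0.249
```

```bash
cat >> h.py <<'E'
def floors(im,p,zf=.004,scale=1.0):
    """grey lined floors -> centre, sides, angle of the rectangle (world)"""
    m=im.astype(int); sat=m.max(2)-m.min(2); v=m.max(2)
    mask=((sat<28)&(v>70)&(v<235)).astype(np.uint8)
    mask=cv2.morphologyEx(mask,cv2.MORPH_CLOSE,np.ones((3,3))); mask=cv2.morphologyEx(mask,cv2.MORPH_OPEN,np.ones((3,3)))
    for c in cv2.findContours(mask,cv2.RETR_EXTERNAL,cv2.CHAIN_APPROX_NONE)[0]:
        if cv2.contourArea(c)<300: continue
        w=px2w(p,c[:,0],zf)[:,:2]*1000; r=cv2.minAreaRect(w.astype(np.float32)); x,y,W,H=cv2.boundingRect(c)
        print("px",x,y,W,H,"c",np.round(r[0],1),"sz",np.round(r[1],1),"ang",round(r[2],1))
E
python3 -c "
from h import *
shot('w11'); st=np.load('pics/w11_st.npy'); im=cv2.resize(cv2.imread('pics/w11.png'),(560,420))
floors(im,cam('wrist',{'tool_pos':st[:3],'tcp_rot':st[3:]}))
print('top'); floors(cv2.imread('pics/top0.png'),cam('top'))
plan((.571,.3263),.09,np.radians(3.5))"
```

```text
px 311 254 21 46 c [606.  209.1] sz [13.1 41.5] ang 12.9
px 231 254 21 46 c [538.8 205.1] sz [41.7 12.8] ang 83.4
px 499 232 61 18 c [775.7 249.8] sz [52.9 14.8] ang 3.0
top
px 224 265 218 118 c [ 123.6 -292.2] sz [404.2 863.9] ang 21.7
px 419 245 76 46 c [ 252.  -781.1] sz [178.5 298.6] ang 10.1
px 70 223 35 23 c [429.3 717.2] sz [142.8  89.8] ang 89.3
px 179 86 64 8 c [1036.1  219. ] sz [ 30.7 267.2] ang 0.2
t 18.20 pos [0.5697 0.2648 0.0885] jaw 3.5deg q6 0.34 F [ 0.2 -0.1 -0.1] w 0.252
  shift [-0.0016  0.0051 -0.0613] turn [-0.0006  0.0011  0.001 ]
```

```bash
python3 -c "
from h import *
st=np.load('pics/w11_st.npy'); im=cv2.resize(cv2.imread('pics/w11.png'),(560,420)); p=cam('wrist',{'tool_pos':st[:3],'tcp_rot':st[3:]})
u=w2px(p,[[.571,.3263,.004],[.571,.36,.01],[.571,.39,0]]);print(u.round())
for x,y in u.astype(int): print(im[y,x], cv2.cvtColor(im[y:y+1,x:x+1],cv2.COLOR_BGR2HSV)[0,0])
x,y=u[0].astype(int)
hs=cv2.cvtColor(im,cv2.COLOR_BGR2HSV)
print('S row'); print(hs[y,x-80:x+80:4,1]); print(hs[y,x-80:x+80:4,2]); print('col'); print(hs[y-90:y+90:4,x,1]); print(hs[y-90:y+90:4,x,2])"
```

```text
[[288. 127.]
 [292.  78.]
 [294.  35.]]
[138 154 168] [ 16  46 168]
[ 46  70 125] [  9 161 125]
[111 181 235] [ 17 135 235]
S row
[135 136 133 135 135 135 135 132 135 134 152 174 168  41  45  43  45  44
  41  46  46  47  46  44  45  44  46  46 136 165 166 138 134 136 136 136
 134 135 135 137]
[233 232 234 233 234 235 233 235 234 236 136 129 114 155 163 166 174 179
 154 176 168 163 165 180 158 164 183 177  77 131 120 191 233 233 233 232
 233 233 233 232]
col
[135 136 132 133 137 135 134 133 140 168 165 168  43  44  43  45  45  45
  46  44  44  42  47  41  43  48  42  43  47  45  42  45  46 175 163 161
 134 139 141 138 139 140 145 158 161]
[235 237 237 237 234 234 237 237 226 126 125  82 165 170 171 180 171 164
 167 156 175 181 170 162 185 177 171 184 168 177 168 183 165 111 127 109
 234 233 177 179 180 182 127 113 190]
```

```bash
cat >> h.py <<'E'
def floors(im,p,zf=.004,amin=300):
    hs=cv2.cvtColor(im,cv2.COLOR_BGR2HSV)
    mask=((hs[...,1]<85)&(hs[...,2]>80)).astype(np.uint8); mask=cv2.morphologyEx(mask,cv2.MORPH_OPEN,np.ones((3,3)))
    for c in cv2.findContours(mask,cv2.RETR_EXTERNAL,cv2.CHAIN_APPROX_NONE)[0]:
        if cv2.contourArea(c)<amin: continue
        w=px2w(p,c[:,0],zf)[:,:2]*1000; r=cv2.minAreaRect(w.astype(np.float32)); x,y,W,H=cv2.boundingRect(c)
        print("px",x,y,W,H,"c",np.round(r[0],1),"sz",np.round(r[1],1),"ang",round(r[2],1))
E
python3 -c "
from h import *
st=np.load('pics/w11_st.npy'); im=cv2.resize(cv2.imread('pics/w11.png'),(560,420))
floors(im,cam('wrist',{'tool_pos':st[:3],'tcp_rot':st[3:]}))
print('top'); floors(cv2.imread('pics/top0.png'),cam('top'),amin=80)"
```

```text
px 311 254 21 46 c [606.  209.1] sz [13.1 41.5] ang 12.7
px 231 254 21 46 c [538.8 205.1] sz [41.7 12.7] ang 83.4
px 474 199 86 183 c [778.2 191.6] sz [ 78.4 191.8] ang 17.0
px 258 82 63 86 c [571.1 327.4] sz [44.6 60.8] ang 3.5
px 3 33 96 107 c [394.6 346.1] sz [74.7 72.8] ang 87.1
top
px 212 244 289 141 c [ 116.8 -369.6] sz [ 415.4 1173.7] ang 17.1
px 169 233 17 17 c [396.8 347.7] sz [65.3 64.3] ang 89.3
px 124 231 19 18 c [405.  526.9] sz [74.2 68.7] ang 89.4
px 270 224 37 11 c [440.5 -97.7] sz [ 25.7 147.6] ang 7.9
px 536 223 24 22 c [  405.7 -1174.4] sz [111.7  53.9] ang 62.7
px 67 222 38 24 c [431.6 722.5] sz [155.2  94.1] ang 89.5
px 176 193 14 11 c [571.8 328. ] sz [41.  53.2] ang 1.0
px 469 192 61 50 c [ 477.4 -967. ] sz [187.5 265.2] ang 11.0
px 111 185 18 20 c [590.1 588.5] sz [80.6 70.9] ang 2.0
px 275 178 33 20 c [ 609.7 -113.2] sz [ 68.3 132.2] ang 6.9
px 407 155 17 17 c [ 702.  -626.3] sz [60.9 70.4] ang 43.2
px 551 148 9 38 c [  686.8 -1229.6] sz [ 36.  161.7] ang 83.4
px 308 135 27 32 c [ 760.7 -239.5] sz [126.7  87.6] ang 11.8
px 433 112 73 69 c [ 779.2 -864.4] sz [275.7 324.1] ang 42.0
px 242 102 59 65 c [833.4 -36. ] sz [136.  311.3] ang 51.6
px 528 99 32 35 c [  905.3 -1203.9] sz [139.5 162.9] ang 82.7
```

Segmentation gives the stamp recess as 44.6×60.8 mm at (0.5711, 0.3274), 3.5°, which matches its listed size. Now place the stamp.

Emit:
jog_arm(
  rows=[
    [0, 0.002, -0.03, 0, 0, 0.001, 10],
    [0, 0.005, -0.0625, 0, 0, 0.001, 10],
    [0, 0.005, -0.0625, 0, 0, 0.001, 10],
    [0, 0.005, -0.0625, 0, 0, 0.001, 10],
    [0.03, 0.005, -0.0625, 0, 0, 0.001, 10],
    [0.05, 0.005, -0.0625, 0, 0, 0.001, 10],
    [0.065, 0.005, -0.0625, 0, 0, 0.001, 10],
    [0.071, 0.005, -0.0625, 0, 0, 0.001, 10],
    [0.074, 0.005, -0.0625, 0, 0, 0.001, 10],
    [0.077, 0.005, -0.0625, 0, 0, 0.001, 10],
    [0.077, 0.005, -0.0625, 0, 0, 0.001, 10],
  ],
)

```text
time: 19.3
tool_pos: [0.5713, 0.3276, 0.012]
tcp_rot: [1.165, 1.236, -1.164]
wrist_force: [-0.9, 0.7, -0.9]
width: 0.254
```

Emit:
jog_arm(
  rows=[
    [0.001, 0, 0, 0, 0, 0, 10],
    [0.002, 0, 0, 0, 0, 0, 10],
    [0.002, 0, 0, 0, 0, 0, 10],
  ],
)

```text
time: 19.6
tool_pos: [0.5722, 0.3282, 0.0115]
tcp_rot: [1.166, 1.235, -1.162]
wrist_force: [-0.9, -0.1, 4.0]
width: 0.254
```

Contact at 4 N. Release and rise.

Emit:
jog_arm(
  rows=[
    [0, 0, 0, 0, 0, 0, 30],
    [0, 0, 0, 0, 0, 0, 55],
    [0, 0, 0, 0, 0, 0, 55],
    [0, 0, 0, 0, 0, 0, 55],
    [-0.03, 0, 0, 0, 0, 0, 55],
    [-0.08, 0, 0, 0, 0, 0, 55],
    [-0.13, 0, 0, 0, 0, 0, 55],
    [-0.15, 0, 0, 0, 0, 0, 55],
    [-0.15, 0, 0, 0, 0, 0, 100],
    [-0.15, 0, 0, 0, 0, 0, 100],
  ],
)

```text
time: 20.6
tool_pos: [0.5717, 0.3281, 0.1615]
tcp_rot: [1.166, 1.235, -1.162]
wrist_force: [0.1, 0.1, -0.0]
width: 0.864
```

```bash
python3 -c "
from h import *
shot('w12'); st=np.load('pics/w12_st.npy'); im=cv2.resize(cv2.imread('pics/w12.png'),(560,420))
floors(im,cam('wrist',{'tool_pos':st[:3],'tcp_rot':st[3:]}))
plan((.587,-.3275),.16,np.radians(-30))"
```

```text
px 379 262 38 52 c [705.3 231.8] sz [18.8 71.4] ang 32.0
px 145 262 39 52 c [451.2 217.4] sz [71.1 19.2] ang 64.8
px 431 244 129 99 c [827.3 234.6] sz [102.8 180.4] ang 77.7
px 257 161 46 61 c [571.  326.7] sz [44.  60.3] ang 3.7
px 65 124 74 76 c [395.  345.7] sz [73.6 73.3] ang 2.6
t 20.65 pos [0.5708 0.3276 0.1599] jaw 3.5deg q6 0.42 F [-0.3 -0.4 -0.4] w 0.943
  shift [ 4.000e-04 -2.350e-02  6.549e-01] turn [ 0.5842  0.0007 -0.0007]
```

Emit:
jog_arm(
  rows=[
    [0, -0.002, 0.05, 0.05, 0, 0, 100],
    [0, -0.004, 0.1, 0.1, 0, 0, 100],
    [0, -0.006, 0.15, 0.15, 0, 0, 100],
    [0, -0.008, 0.2, 0.2, 0, 0, 100],
    [0, -0.01, 0.25, 0.25, 0, 0, 100],
    [0, -0.012, 0.3, 0.3, 0, 0, 100],
    [0, -0.014, 0.35, 0.35, 0, 0, 100],
    [0, -0.016, 0.4, 0.4, 0, 0, 100],
    [0, -0.018, 0.45, 0.45, 0, 0, 100],
    [0, -0.02, 0.5, 0.5, 0, 0, 100],
    [0, -0.022, 0.55, 0.55, 0, 0, 100],
    [0, -0.0235, 0.6, 0.584, 0, 0, 100],
    [0, -0.0235, 0.655, 0.584, 0, 0, 100],
    [0, -0.0235, 0.655, 0.584, 0, 0, 100],
    [0, -0.0235, 0.655, 0.584, 0, 0, 100],
    [0, -0.0235, 0.655, 0.584, 0, 0, 100],
  ],
)

```text
time: 22.25
tool_pos: [0.5858, -0.326, 0.1581]
tcp_rot: [1.583, 0.918, -1.585]
wrist_force: [0.5, 1.3, 0.7]
width: 1.002
```

```bash
python3 -c "
from h import *
shot('w13'); st=np.load('pics/w13_st.npy'); im=cv2.resize(cv2.imread('pics/w13.png'),(560,420)); p=cam('wrist',{'tool_pos':st[:3],'tcp_rot':st[3:]})
u=w2px(p,[[.588,-.3285,.03]]);print(u)
g=cv2.medianBlur(cv2.cvtColor(im,cv2.COLOR_BGR2HSV)[...,1],5)
c=cv2.HoughCircles(g,cv2.HOUGH_GRADIENT,1,10,param1=60,param2=12,minRadius=25,maxRadius=48)
for q in c[0][:8]: w=px2w(p,[q[:2],q[:2]+[q[2],0]],.03); print(q,w[0].round(4),'r',np.hypot(*(w[1]-w[0])[:2]).round(4))
x,y=u[0].astype(int); h=cv2.cvtColor(im,cv2.COLOR_BGR2HSV)
print(h[y,x-60:x+64:4,1]);print(h[y,x-60:x+64:4,2]);print(h[y-60:y+64:4,x,1]);print(h[y-60:y+64:4,x,2])
plan((.588,-.3285),.16,np.radians(-30))"
```

```text
[[284.3991019  197.62142107]]
[284.5 197.5  32.9] [ 0.5881 -0.3284  0.03  ] r 0.0297
[151.5 304.5  27.5] [ 0.4188 -0.3566  0.03  ] r 0.0278
[426.5 300.5  43. ] [ 0.6583 -0.4896  0.03  ] r 0.044
[522.5 367.5  47.4] [ 0.718  -0.6202  0.03  ] r 0.056
[198.5   1.5  44.1] [ 0.6087 -0.1546  0.03  ] r 0.0354
[398.5 250.5  38.5] [ 0.6562 -0.4269  0.03  ] r 0.0371
[557.5 177.5  30.2] [ 0.815  -0.4372  0.03  ] r 0.0301
[133.5 383.5  45.1] [ 0.3434 -0.4251  0.03  ] r 0.0497
[138 136 138 141 139 138 138 125 120 123 122 124 122 123 126 124 123 120
 124 123 126 122 124 123 139 140 143 141 138 138 140]
[228 227 226 196 196 190 194 133 132 135 140 138 142 135 130 127 129 130
 132 133 132 136 138 133 152 148 148 150 150 151 148]
[138 136 137 134 135 135 140 119 122 125 121 121 124 125 120 124 122 120
 123 126 126 124 123 126 138 135 133 138 135 135 140]
[146 150 151 154 155 155 151 114 136 135 135 133 128 129 127 127 130 125
 204 206 206 209 207 204 226 228 228 224 226 227 223]
t 22.30 pos [ 0.5862 -0.3256  0.1587] jaw -29.9deg q6 -0.02 F [-0.1 -0.   0.1] w 1.004
  shift [-0.0013  0.0029  0.0016] turn [ 0.0012 -0.0002  0.0023]
```

Emit:
jog_arm(
  rows=[
    [0.04, 0.003, 0.0015, 0, 0, 0.002, 100],
    [0.09, 0.003, 0.0015, 0, 0, 0.002, 100],
    [0.13, 0.003, 0.0015, 0, 0, 0.002, 100],
    [0.16, 0.003, 0.0015, 0, 0, 0.002, 100],
    [0.175, 0.003, 0.0015, 0, 0, 0.002, 100],
    [0.18, 0.003, 0.0015, 0, 0, 0.002, 100],
    [0.18, 0.003, 0.0015, 0, 0, 0.002, 100],
    [0.18, 0.003, 0.0015, 0, 0, 0.002, 50],
    [0.18, 0.003, 0.0015, 0, 0, 0.002, 50],
    [0.18, 0.003, 0.0015, 0, 0, 0.002, 50],
    [0.18, 0.003, 0.0015, 0, 0, 0.002, 50],
    [0.18, 0.003, 0.0015, 0, 0, 0.002, 50],
  ],
  force=35,
)

```text
time: 23.5
tool_pos: [0.5898, -0.3294, -0.0184]
tcp_rot: [1.584, 0.911, -1.58]
wrist_force: [0.0, 0.5, 7.3]
width: 0.686
```

Emit:
jog_arm(
  rows=[
    [-0.01, 0, 0, 0, 0, 0, 50],
    [-0.04, 0, 0, 0, 0, 0, 50],
    [-0.09, 0, 0, 0, 0, 0, 50],
    [-0.13, 0, 0, 0, 0, 0, 50],
    [-0.15, 0, 0, 0, 0, 0, 50],
    [-0.15, 0, 0, 0, 0, 0, 50],
    [-0.15, 0, 0, 0, 0, 0, 50],
  ],
)

```text
time: 24.2
tool_pos: [0.5891, -0.3291, 0.1319]
tcp_rot: [1.584, 0.91, -1.579]
wrist_force: [-0.5, -0.4, -2.3]
width: 0.685
```

```bash
python3 -c "
from h import *
plan((.395,.3457),.13,np.radians(0))"
```

```text
t 24.20 pos [ 0.5891 -0.3291  0.1319] jaw -29.9deg q6 -0.02 F [-0.5 -0.4 -2.3] w 0.685
  shift [-5.000e-04 -5.051e-01 -4.878e-01] turn [-0.5227  0.0011 -0.0051]
```

Emit:
jog_arm(
  rows=[
    [0, -0.035, -0.034, -0.04, 0, 0, 50],
    [0, -0.07, -0.068, -0.08, 0, 0, 50],
    [0, -0.105, -0.101, -0.12, 0, 0, 50],
    [0, -0.14, -0.135, -0.16, 0, 0, 50],
    [0, -0.175, -0.169, -0.2, 0, 0, 50],
    [0, -0.21, -0.203, -0.24, 0, 0, 50],
    [0, -0.245, -0.237, -0.28, 0, 0, 50],
    [0, -0.28, -0.27, -0.32, 0, 0, 50],
    [0, -0.315, -0.304, -0.36, 0, 0, 50],
    [0, -0.35, -0.338, -0.4, 0, 0, 50],
    [0, -0.385, -0.372, -0.44, 0, 0, 50],
    [0, -0.42, -0.406, -0.48, 0, 0, 50],
    [0, -0.455, -0.44, -0.522, 0.001, -0.005, 50],
    [0, -0.485, -0.468, -0.522, 0.001, -0.005, 50],
    [0, -0.505, -0.488, -0.522, 0.001, -0.005, 50],
    [0, -0.505, -0.488, -0.522, 0.001, -0.005, 50],
    [0, -0.505, -0.488, -0.522, 0.001, -0.005, 50],
    [0, -0.505, -0.488, -0.522, 0.001, -0.005, 50],
    [0, -0.505, -0.488, -0.522, 0.001, -0.005, 50],
  ],
)

```text
time: 26.1
tool_pos: [0.395, 0.3443, 0.1286]
tcp_rot: [1.209, 1.208, -1.212]
wrist_force: [-0.1, -0.0, -1.1]
width: 0.686
```

```bash
python3 -c "
from h import *
plan((.395,.3457),-.0135,np.radians(0))"
```

```text
t 26.10 pos [0.395  0.3443 0.1286] jaw -0.1deg q6 0.67 F [-0.1 -0.  -1.1] w 0.686
  shift [ 1.421e-01  1.000e-04 -1.600e-03] turn [-0.0022  0.0013  0.0011]
```

Emit:
jog_arm(
  rows=[
    [0.04, 0, -0.0015, 0, 0.001, 0.001, 50],
    [0.08, 0, -0.0015, 0, 0.001, 0.001, 50],
    [0.11, 0, -0.0015, 0, 0.001, 0.001, 50],
    [0.13, 0, -0.0015, 0, 0.001, 0.001, 50],
    [0.137, 0, -0.0015, 0, 0.001, 0.001, 50],
    [0.14, 0, -0.0015, 0, 0.001, 0.001, 50],
    [0.142, 0, -0.0015, 0, 0.001, 0.001, 50],
    [0.142, 0, -0.0015, 0, 0.001, 0.001, 50],
  ],
)

```text
time: 26.9
tool_pos: [0.396, 0.3462, -0.0122]
tcp_rot: [1.213, 1.208, -1.209]
wrist_force: [1.5, 0.2, -0.7]
width: 0.688
```

Emit:
jog_arm(
  rows=[
    [0.001, 0, 0, 0, 0, 0, 50],
    [0.0025, 0, 0, 0, 0, 0, 50],
    [0.0025, 0, 0, 0, 0, 0, 50],
  ],
)

```text
time: 27.2
tool_pos: [0.3962, 0.3465, -0.0142]
tcp_rot: [1.213, 1.208, -1.209]
wrist_force: [-0.5, -0.3, -0.4]
width: 0.686
```

Release, rise and move back for a closing look.

Emit:
jog_arm(
  rows=[
    [0, 0, 0, 0, 0, 0, 75],
    [0, 0, 0, 0, 0, 0, 80],
    [0, 0, 0, 0, 0, 0, 85],
    [-0.005, 0, 0, 0, 0, 0, 85],
    [-0.02, 0, 0, 0, 0, 0, 85],
    [-0.06, 0, 0, 0, 0, 0, 85],
    [-0.11, 0, 0, 0, 0, 0, 85],
    [-0.16, 0, 0, 0, 0, 0, 85],
    [-0.2, 0, 0.05, 0, 0, 0, 85],
    [-0.2, 0.03, 0.1, 0, 0, 0, 85],
    [-0.2, 0.05, 0.1, 0, 0, 0, 85],
    [-0.2, 0.05, 0.1, 0, 0, 0, 85],
    [-0.2, 0.05, 0.1, 0, 0, 0, 85],
  ],
)

```text
time: 28.5
tool_pos: [0.4458, 0.2457, 0.186]
tcp_rot: [1.215, 1.207, -1.21]
wrist_force: [0.6, 0.8, 0.1]
width: 0.85
```

```bash
python3 -c "
from h import *
shot('w14'); w=cv2.imread('pics/w14.png'); t=imaging.read_camera('top')
print(monitor.read_state()['tool_pos'],monitor.read_state()['time'])
a=cv2.resize(w[0:400],(800,400)); c=cv2.resize(t[160:260,115:415],(600,200),interpolation=cv2.INTER_CUBIC)
out=np.zeros((600,800,3),np.uint8); out[:400]=a; out[400:,:600]=c
cv2.imwrite('pics/fin.png',out)"
```

```text
[0.44471977 0.24628755 0.18532205] 28.6
```

View pics/fin.png

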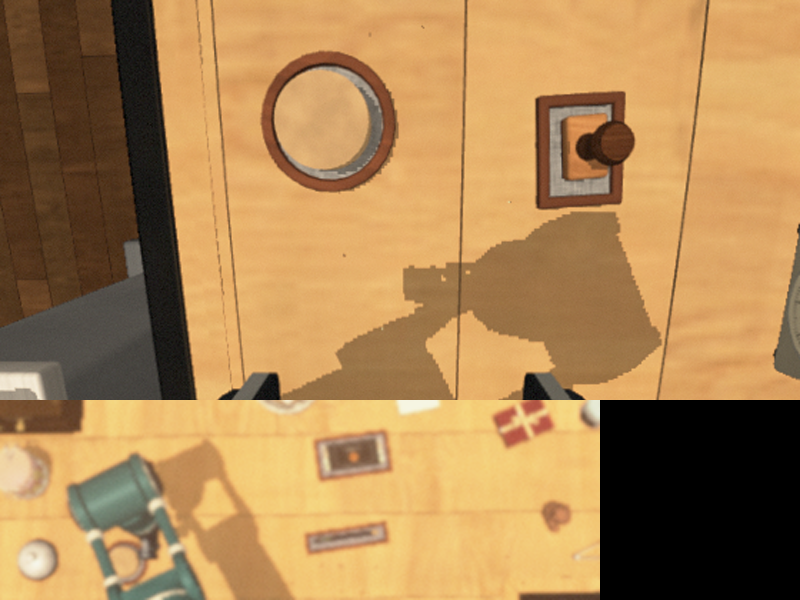

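The final view shows the stamp upright inside its recess, and the bar and pen in theirs. The spool's top is centred near (322,119), apparently shifted by perspective, so I'll check that numerically.

```bash
python3 -c "
from h import *
w=wpx('w14',[(322,119),(274,119),(370,119),(322,67),(322,171)],.034)[:,:2]; print(w.round(4),np.hypot(*(w[2]-w[1])),np.hypot(*(w[4]-w[3])))
d=wpx('w14',[(330,121),(262,121),(398,121),(330,51),(330,191)],.01)[:,:2]; print('dish',d[0],np.hypot(*(d[2]-d[1])),np.hypot(*(d[4]-d[3])),((d[1]+d[2])/2),((d[3]+d[4])/2))
print('spool-dish',w[0]-d[0])"
```

```text
[[0.3964 0.3457]
 [0.3659 0.3462]
 [0.4268 0.3454]
 [0.3977 0.3765]
 [0.3951 0.3138]] 0.060859182690548366 0.06273490155132878
dish [0.39818929 0.34699475] 0.09261087102036308 0.09084136020618071 [0.39806879 0.34711402] [0.39808992 0.34576759]
spool-dish [-0.00177075 -0.00124896]
```

```bash
python3 -c "
from workcell import finish_job
print(finish_job())"
```

```text
the job is handed in; nothing more can be done
None
```

I put the bar, pen, stamp and spool, in that order, into their matching holders and handed the job in at about 28.6 s on the robot's clock. No move touched the bell, the bear or the blue bar.

**Last checks:**
- **Bar and pen:** close-ups taken after each placing showed them flat and lengthwise inside their recesses. The final top view agrees.
- **Stamp:** the final wrist view shows it upright inside its recess. It was set down until 4 N of contact.
- **Spool:** it measures about 2 mm off the dish centre, against 8 mm of clearance. I saw no contact force before I let it go, but at the height expected for a seated spool its top measures 61–63 mm across against the true 60 mm. That fits it lying flat on the dish floor.

**What disagreed with the description:**
- **Finger length:** the real fingertips sit about 25–35 mm behind the reported TCP, not at it. My first close therefore passed over the bar without gripping it. I found the true depth with careful, force-checked downward steps.
- **Stamp grip:** the gripper read about 22 mm on the stamp's 26 mm knob. It probably held just below the widest part, and it held firmly.

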